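# Grade the wax jars by shade along the rail

### The arm

A 6-joint arm with a two-finger parallel gripper is mounted at the origin on the work surface. World frame = base frame: x ahead of the robot, y to its left, z up, the work surface at z = 0. Lengths are in m, angles in rad, forces in N, time in s.
With the tool pointing down it reaches from about 0.4 to 0.925 m from the base axis. Payload 12.5 kg.
Tool frame: the origin (TCP) lies at the very end of the fingers, on their centre line; the grasp point (between the pads) lies 19 mm behind it; z points along the fingers, x is the direction in which the jaws open and shut, and the axes are right-handed (so a half turn about z gives the same grasp; the last joint's range is limited). The gripper opens to 95 mm and grips with 3 to 60 N. Pads are 20 mm wide; open, the fingers measure 119 mm over their backs; the gripper's body (75 mm by 180 mm) begins 59 mm behind the grasp point.
Start: joints at [0.999, 0.491, 1.559, -0, 1.092, -0.106], TCP at [0.281, 0.558, 0.215] pointing down, gripper open.
Joint ranges: [-3.1, 3.1], [-0.84, 2.19], [0.05, 2.79], [-1.13, 4.28], [0.06, 2.93], [-2.69, 2.69]. Speed limits (rad/s): [2.22, 2.22, 2.79, 3.14, 3.14, 3.14].

### API

Orientations are given as a unit quaternion [w, x, y, z].
In Python, from cell import ctrl, read_camera, camera_info, spotter gives the robot as it stands. The module is installed in compiled form; this text tells all that it offers.
- The arm moves only by the tool move_arm, never from a script. Its argument "plan" is a list of rows, each a list of 3 entries, a list of its own where there are three numbers: the shift along the tool's x, y, z in cm, then the turn about the tool's z in degrees, then the closure in counts, from 0 (fully open) to 255 (shut). In form: [[[x, y, z], twist, gripper], ...]. A call has 1 to 8 rows; each row is the pose to reach, as a shift and turn from the pose measured when the call began, along the tool's axes at that moment; what a row does not reach only later rows make up. A row lasts 1/12 s, in which the tool goes at most 41.7 mm and 7.16 degrees, less where a joint would pass 70% of its speed; a pose out of reach is approached as far as the arm can. A call with a gripper value outside its range is refused whole. The fingers move at their own pace and stop on an object; the grip force is fixed at half the most. Time passes only in rows, so rows that repeat a pose let the fingers close. It gives the time, the measured TCP pose, the force and the opening at its end, in the units of the state.
- ctrl.state(): the state, without advancing time (a new reading comes with each control period).
- read_camera(name): name is "scene" or "top" or "wrist"; returns (picture, depth): 420x560x3 uint8, blue, green, red; 420x560 float32, m along the optical axis (not along the pixel's ray), 0 where there is no reading.
- camera_info(name): a dict with "intrinsics" (3x3 intrinsics, pixels), "extrinsics" (4x4, takes a point from camera to world coordinates). Camera axes: x right, y down, z forward; pixel columns grow to the right and rows downward; lengths in m; the calibration is good to about 2 mm. A picture is of the moment at which its call begins: read the wrist's pose just before it. camera_info takes no time and is no camera call; for the wrist camera it gives the pose at the moment of the call.
- ctrl.close_job(): hands the job in, once; it reports no verdict.
Trained networks look in the newest picture that a camera, given by its name, has taken for a name from the list of things; names that differ only in an ending like _2 or _b are one class to them, and where a whole thing is asked for, a point or a joint stands for the part that bears it (a point fixed in the world has none). Each returns a list of dicts, best first, with "score" (0 to 1); they miss things now and then, are a little off and sometimes report something else, mostly with a low value. They report only what shows in the picture. A call takes as long as a camera call.
- spotter.search_frame(target, camera): "centre" ([row, column] in pixels, amid what is visible of it).
- spotter.mark_of(target, camera): "centre" ([row, column] in pixels: a listed point, or the origin of a listed thing).
The state is a dict: "t": time; "joints": joint angles; "dq": joint speeds; "joint_torque": joint torques, N m; "position": TCP position; "ee_rot": TCP orientation; "wrist_force": force on the tool from outside, world axes, zero at the start; "wrist_torque": the same for the moment, N m; "width": finger opening in m.
Only numpy, scipy, OpenCV 4.12 (cv2) and the standard library are available. Lean on these libraries where they do the work, as an engineer would, in place of code of your own. Each camera call takes 0.05 s, during which the arm holds its last target. There are 200 camera calls.

### The job

Line up the four jars of furniture wax on the wooden rail, graded by shade: stand one upright in the middle of each green felt pad, the lightest on the pad beside the white tile, then darker and darker, to the darkest beside the black tile. Do not tip any jar over, and leave the steel mug of brushes standing where it is.

Things in the scene. Friction and masses are not known exactly. Their poses are not given: they have to be found in the camera images.
- jar_ivory: Closed round jar of furniture wax, body and lid top pale cream-ivory (the lightest), with a white lid rim and a white paper band; straight-sided, 44 mm diameter, 56 mm tall, about 120 g, loose. Starts upright on the bench. Origin: centre of its underside, z up its axis.
- jar_honey: Closed round jar of furniture wax, body and lid top honey orange-brown (second lightest), with a white lid rim and a white paper band; straight-sided, 44 mm diameter, 56 mm tall, about 120 g, loose. Starts upright on the bench. Origin: centre of its underside, z up its axis.
- jar_chestnut: Closed round jar of furniture wax, body and lid top dark reddish chestnut brown (second darkest), with a white lid rim and a white paper band; straight-sided, 44 mm diameter, 56 mm tall, about 120 g, loose. Starts upright on the bench. Origin: centre of its underside, z up its axis.
- jar_ebony: Closed round jar of furniture wax, body and lid top near-black (the darkest), with a white lid rim and a white paper band; straight-sided, 44 mm diameter, 56 mm tall, about 120 g, loose. Starts upright on the bench. Origin: centre of its underside, z up its axis.
- place_1: Green felt pad number 1 of four, counted from the robot's left (+y) to its right, in a row on the wooden rail: fixed round pad 54 mm diameter, 3 mm thick. Neighbouring pads are 76 to 92 mm apart, centre to centre. Origin: centre of its underside, which lies on the rail's top, 14 mm above the bench (so its top is 17 mm above the bench).
- place_2: Green felt pad number 2 of four, counted from the robot's left (+y) to its right, in a row on the wooden rail: fixed round pad 54 mm diameter, 3 mm thick. Neighbouring pads are 76 to 92 mm apart, centre to centre. Origin: centre of its underside, which lies on the rail's top, 14 mm above the bench (so its top is 17 mm above the bench).
- place_3: Green felt pad number 3 of four, counted from the robot's left (+y) to its right, in a row on the wooden rail: fixed round pad 54 mm diameter, 3 mm thick. Neighbouring pads are 76 to 92 mm apart, centre to centre. Origin: centre of its underside, which lies on the rail's top, 14 mm above the bench (so its top is 17 mm above the bench).
- place_4: Green felt pad number 4 of four, counted from the robot's left (+y) to its right, in a row on the wooden rail: fixed round pad 54 mm diameter, 3 mm thick. Neighbouring pads are 76 to 92 mm apart, centre to centre. Origin: centre of its underside, which lies on the rail's top, 14 mm above the bench (so its top is 17 mm above the bench).
- tile_white: White glazed tile, 60 x 44 x 6 mm, fixed flat at one end of the rail (either end), in line with the pads, about 86 mm from the end pad; an equal black tile is at the other end. Origin: centre of its underside, 14 mm above the bench. Rail: fixed board 500 x 90 x 14 mm, along y, turned by up to 9 degrees; a strip 20 mm high runs along its far edge, 45 mm beyond the pad line.
- brush_mug: Steel mug, 76 mm diameter, 95 mm tall, with brushes standing in it up to 190 mm above the bench; loose bystander at the left or right side of the jars. Origin: centre of its underside, z up.

How it is judged:
At the end, for the whole second after the job is handed in: Each jar stands released and at rest, upright within 7 degrees, on a pad with its axis within 12 mm of the pad's centre; counted from the white tile the jars are ivory, honey, chestnut, ebony. The brush mug stands upright within 30 mm of where it was ((horizontal distance between jar_ivory and place_1 below 0.012 m or horizontal distance between jar_ivory and place_2 below 0.012 m or horizontal distance between jar_ivory and place_3 below 0.012 m or horizontal distance between jar_ivory and place_4 below 0.012 m) and horizontal distance between jar_ivory and tile_white between 0.051 and 0.121 m and height (world z) of jar_ivory between 0.012 and 0.021 m and angle between each of jar_ivory, jar_honey, jar_chestnut, jar_ebony's own z axis and vertical below 0.12 rad and linear speed of each of jar_ivory, jar_honey, jar_chestnut, jar_ebony below 0.02 m/s and angular speed of each of jar_ivory, jar_honey, jar_chestnut, jar_ebony below 0.2 rad/s and (horizontal distance between jar_honey and place_1 below 0.012 m or horizontal distance between jar_honey and place_2 below 0.012 m or horizontal distance between jar_honey and place_3 below 0.012 m or horizontal distance between jar_honey and place_4 below 0.012 m) and horizontal distance between jar_honey and tile_white between 0.135 and 0.205 m and height (world z) of jar_honey between 0.012 and 0.021 m and (horizontal distance between jar_chestnut and place_1 below 0.012 m or horizontal distance between jar_chestnut and place_2 below 0.012 m or horizontal distance between jar_chestnut and place_3 below 0.012 m or horizontal distance between jar_chestnut and place_4 below 0.012 m) and horizontal distance between jar_chestnut and tile_white between 0.219 and 0.289 m and height (world z) of jar_chestnut between 0.012 and 0.021 m and (horizontal distance between jar_ebony and place_1 below 0.012 m or horizontal distance between jar_ebony and place_2 below 0.012 m or horizontal distance between jar_ebony and place_3 below 0.012 m or horizontal distance between jar_ebony and place_4 below 0.012 m) and horizontal distance between jar_ebony and tile_white between 0.303 and 0.373 m and height (world z) of jar_ebony between 0.012 and 0.021 m and distance of brush_mug from where it was at the start of the episode below 0.03 m and angle between brush_mug's own z axis and vertical below 0.15 rad); the robot touches nothing.
It fails at once if a jar is tipped over (angle between any of jar_ivory, jar_honey, jar_chestnut, jar_ebony's own z axis and vertical above 1.1 rad).
It fails at once if the brush mug is moved or knocked over (angle between brush_mug's own z axis and vertical above 0.5 rad or distance of brush_mug from where it was at the start of the episode above 0.05 m).
It also fails if it takes over 93 s, if anything falls off the work surface, if the arm or the gripper's body presses on something with over 40 N, if the wrist force passes 120 N, or if a joint passes its speed limit or range.

## Working session

There is one attempt and no reset: what is moved stays moved. The work goes in short steps, Python scripts to look and compute and a tool call to move; the robot and the scene stay as the last step left them, time stands still between calls to the robot, and variables do not carry over. Pictures are saved under pics/ and viewed, about 12 in all and at most 16, crops included, and the job is handed in when it is done.

Besides the shell and the picture viewer there is one more tool, called in YAML: its name, and indented under it one key for each argument. move_arm: Moves the arm, as the interface text tells. Its arguments: {"type":"object","properties":{"plan":{"type":"array"}},"required":["plan"]}

```bash
mkdir -p pics
cat > h.py <<'E'
import numpy as np, cv2
from cell import ctrl, read_camera, camera_info, spotter
def ray(cam,px,z,info=None):
    i=info or camera_info(cam); K=np.array(i["intrinsics"]);T=np.array(i["extrinsics"])
    d=T[:3,:3]@np.linalg.inv(K)@np.array([px[1],px[0],1.0]); o=T[:3,3]
    return o+d*(z-o[2])/d[2]
def cloud(cam,dep):
    i=camera_info(cam);K=np.array(i["intrinsics"]);T=np.array(i["extrinsics"])
    v,u=np.mgrid[:dep.shape[0],:dep.shape[1]]
    p=np.stack([(u-K[0,2])/K[0,0]*dep,(v-K[1,2])/K[1,1]*dep,dep],-1)
    return p@T[:3,:3].T+T[:3,3]
E
python3 - <<'E'
from h import *
a,d=read_camera("top"); cv2.imwrite("pics/top1.png",a)
b,_=read_camera("scene"); cv2.imwrite("pics/scene1.png",b)
zs=dict(jar_ivory=.056,jar_honey=.056,jar_chestnut=.056,jar_ebony=.056,place_1=.017,tile_white=.02,brush_mug=.095)
for n,z in zs.items():
    for r in spotter.search_frame(n,"top")[:6]: print(n,np.round(r["centre"]),round(r["score"],2),np.round(ray("top",r["centre"],z),3))
s=ctrl.state();print(s["t"],s["position"],s["ee_rot"],s["width"])
print(np.round(camera_info("top")["extrinsics"],3))
E
```

```text
jar_ivory [248. 390.] 0.73 [ 0.481 -0.214  0.056]
jar_honey [264. 240.] 0.68 [0.437 0.107 0.056]
jar_chestnut [255. 184.] 0.93 [0.454 0.23  0.056]
jar_ebony [255. 326.] 0.81 [ 0.461 -0.077  0.056]
place_1 [178. 318.] 0.95 [ 0.643 -0.061  0.017]
place_1 [183. 244.] 0.73 [0.628 0.11  0.017]
place_1 [174. 355.] 0.67 [ 0.654 -0.149  0.017]
place_1 [182. 281.] 0.59 [0.631 0.024 0.017]
tile_white [181. 208.] 0.96 [0.63  0.195 0.02 ]
brush_mug [234. 470.] 0.78 [ 0.509 -0.369  0.095]
0.45 [0.28064702 0.55840517 0.21458892] [ 1.68519490e-05  8.51214141e-01  5.24818524e-01 -5.55686076e-05] 0.09507426914711224
[[ 0.022 -0.983  0.185  0.394]
 [-1.    -0.02   0.015  0.019]
 [-0.011 -0.185 -0.983  0.932]
 [ 0.     0.     0.     1.   ]]
```

View pics/top1.png

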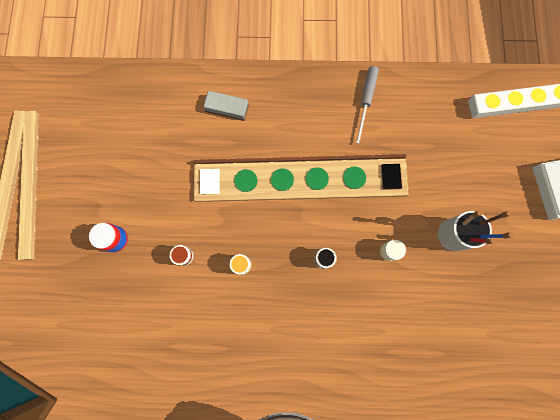

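View pics/scene1.png

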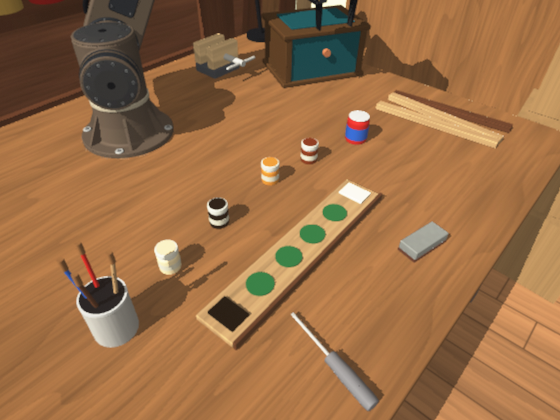

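The top view shows the white tile at (181,208), the pads at columns 246, 282, 317 and 355, and the black tile at (176,391). The jars are chestnut (255,180), honey (264,240), ebony (258,326) and ivory (250,395), with the mug at right (230,465). So pads 1 to 4 take ivory, honey, chestnut and ebony.

I'll refine these with colour and depth.

```bash
cat > meas.py <<'E'
from h import *
a,d=read_camera("top"); P=cloud("top",d); hsv=cv2.cvtColor(a,cv2.COLOR_BGR2HSV)
print("bench z",np.round(np.median(P[300:350,200:400,2]),4))
m=cv2.inRange(hsv,(45,100,40),(85,255,255))
n,l,st,c=cv2.connectedComponentsWithStats(m)
for i in range(1,n):
    if st[i,4]>150: print("pad",np.round(c[i],1),st[i,4],np.round(ray("top",c[i][::-1],.017),4),"z",np.round(np.median(P[l==i][:,2]),4))
# jar tops by height
for nm,rng in dict(jars=(.048,.064),rjars=(.066,.08)).items():
  m=((P[...,2]>rng[0])&(P[...,2]<rng[1])&(P[...,0]>.35)&(P[...,0]<.75)&(abs(P[...,1])<.3)).astype(np.uint8)
  n,l,st,c=cv2.connectedComponentsWithStats(m)
  for i in range(1,n):
    if st[i,4]>60: q=P[l==i]; (x,y),r=cv2.minEnclosingCircle(q[:,:2].astype(np.float32)); print(nm,np.round(c[i]),st[i,4],"circ",round(x,4),round(y,4),round(r,4),"ray",np.round(ray("top",c[i][::-1],.056 if nm=="jars" else .073),4),"z",np.round(np.median(q[:,2]),4))
E
python3 meas.py
```

```text
bench z -0.0005
pad [354.2 177.3] 402 [ 0.6462 -0.1461  0.017 ] z 0.0165
pad [245.4 180.1] 405 [0.6343 0.1071 0.017 ] z 0.0167
pad [281.9 179.2] 400 [0.6383 0.0221 0.017 ] z 0.0167
pad [316.8 178.3] 406 [ 0.6421 -0.0593  0.017 ] z 0.0166
jars [395. 249.] 325 circ 0.4771 -0.2252 0.0217 ray [ 0.4768 -0.224   0.056 ] z 0.055
jars [179. 255.] 324 circ 0.4562 0.2414 0.0225 ray [0.4555 0.2402 0.056 ] z 0.055
jars [325. 258.] 320 circ 0.4561 -0.0753 0.0217 ray [ 0.456  -0.0749  0.056 ] z 0.0552
jars [239. 264.] 322 circ 0.4384 0.1105 0.0218 ray [0.4383 0.11   0.056 ] z 0.0551
```

move_arm:
  plan:
    - [[0,0,0],-7,0]
    - [[0,0,0],-14,0]
    - [[0,0,0],-21,0]
    - [[0,0,0],-28,0]
    - [[0,0,0],-32.4,0]
    - [[0,0,0],-32.4,0]

```text
t: 1.0
position: [0.2807, 0.5584, 0.2146]
ee_rot: [0.0, 0.67, 0.743, 0.0]
wrist_force: [-0.1, -0.1, -0.3]
width: 0.095
```

move_arm:
  plan:
    - [[-33.4,14.2,0],3.2,0]
    - [[-33.4,14.2,0],3.2,0]
    - [[-33.4,14.2,0],3.2,0]
    - [[-33.4,14.2,0],3.2,0]
    - [[-33.4,14.2,0],3.2,0]
    - [[-33.4,14.2,4],3.2,0]
    - [[-33.4,14.2,8],3.2,0]
    - [[-33.4,14.2,11],3.2,0]

```text
t: 1.67
position: [0.4343, 0.282, 0.1544]
ee_rot: [0.001, 0.692, 0.722, 0.002]
wrist_force: [1.4, 0.2, -0.2]
width: 0.0948
```

```bash
cat > go.py <<'E'
import sys; from h import *
from scipy.spatial.transform import Rotation as Ro
s=ctrl.state(); q=s["ee_rot"]; R=Ro.from_quat([q[1],q[2],q[3],q[0]])
p=np.array(s["position"]); print("t",round(s["t"],2),"p",p.round(4),"w",round(s["width"],4),"F",np.round(s["wrist_force"],1))
ax=R.as_matrix(); print("jaw deg",np.degrees(np.arctan2(ax[1,0],ax[0,0])).round(2))
ts=[list(map(float,a.split(","))) for a in sys.argv[1:]]
for t in ts: print(t,"->",(ax.T@(np.array(t)-p)*100).round(2))
E
python3 go.py .456,.2405,.11 .456,.2405,.016
python3 - <<'E'
from h import *
a,d=read_camera("wrist"); cv2.imwrite("pics/w1.png",a)
E
```

```text
t 1.67 p [0.4343 0.282  0.1544] w 0.0948 F [ 1.4  0.2 -0.2]
jaw deg 92.48
[0.456, 0.2405, 0.11] -> [-4.25  1.97  4.44]
[0.456, 0.2405, 0.016] -> [-4.27  1.93 13.84]
```

View pics/w1.png

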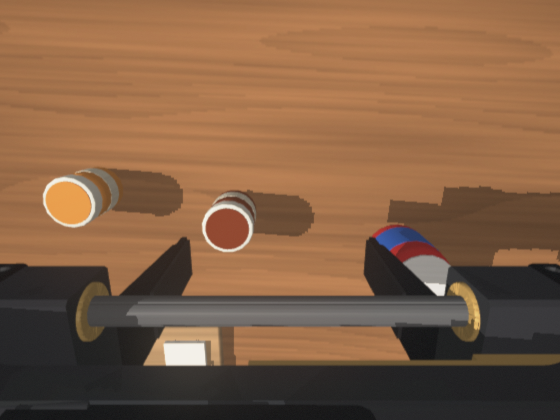

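The wrist view shows chestnut at (228,228), honey at left (198,70) and the can at right, clear of the fingers. The body is long along the jaw axis, so I'll turn the jaws for ivory, which sits near the mug.

move_arm:
  plan:
    - [[-4.25,1.97,4.4],0,0]
    - [[-4.25,1.97,4.4],0,0]
    - [[-4.25,1.95,4.4],0,0]
    - [[-4.26,1.93,7.4],0,0]
    - [[-4.27,1.93,10.4],0,0]
    - [[-4.27,1.93,12.8],0,0]
    - [[-4.27,1.93,13.8],0,0]
    - [[-4.27,1.93,13.8],0,0]

```text
t: 2.38
position: [0.4537, 0.2361, 0.0092]
ee_rot: [-0.001, 0.693, 0.721, -0.003]
wrist_force: [0.2, -0.3, 0.1]
width: 0.0949
```

move_arm:
  plan:
    - [[0,0,0],0,180]
    - [[0,0,0],0,180]
    - [[0,0,0],0,180]
    - [[0,0,0],0,180]
    - [[0,0,0],0,180]
    - [[0,0,0],0,180]

```text
t: 2.88
position: [0.4539, 0.2362, 0.0097]
ee_rot: [-0.001, 0.693, 0.721, -0.003]
wrist_force: [-0.6, 0.5, -0.1]
width: 0.0603
```

```bash
python3 go.py .456,.2405,.14 .642,-.0593,.14 .642,-.0593,.034
```

```text
t 2.88 p [0.4539 0.2362 0.0097] w 0.0603 F [-0.6  0.5 -0.1]
jaw deg 92.31
[0.456, 0.2405, 0.14] -> [  0.39   0.16 -13.03]
[0.642, -0.0593, 0.14] -> [-30.32  17.53 -13.03]
[0.642, -0.0593, 0.034] -> [-30.29  17.59  -2.43]
```

move_arm:
  plan:
    - [[0.39,0.16,0],0,180]
    - [[0.39,0.16,0],0,180]
    - [[0.39,0.16,0],0,180]
    - [[0.39,0.16,0],0,180]
    - [[0.39,0.16,0],0,180]
    - [[0.39,0.16,0],0,180]
    - [[0.39,0.16,0],0,180]

```text
t: 3.47
position: [0.4556, 0.2403, 0.0098]
ee_rot: [-0.001, 0.693, 0.721, -0.002]
wrist_force: [0.9, 3.1, 2.4]
width: 0.0431
```

```bash
python3 go.py .456,.2405,.14 .642,-.0593,.14 .642,-.0593,.034
```

```text
t 3.47 p [0.4556 0.2403 0.0098] w 0.0431 F [0.9 3.1 2.4]
jaw deg 92.31
[0.456, 0.2405, 0.14] -> [ -0.02  -0.02 -13.02]
[0.642, -0.0593, 0.14] -> [-30.72  17.36 -13.01]
[0.642, -0.0593, 0.034] -> [-30.69  17.4   -2.41]
```

move_arm:
  plan:
    - [[0,0,-4],0,180]
    - [[0,0,-8],0,180]
    - [[-3,1.7,-11],0,180]
    - [[-6.4,3.6,-13],0,180]
    - [[-10,5.6,-13],0,180]
    - [[-13.5,7.6,-13],0,180]
    - [[-17,9.6,-13],0,180]
    - [[-20.5,11.6,-13],0,180]

```text
t: 4.13
position: [0.58, 0.0391, 0.1397]
ee_rot: [-0.001, 0.693, 0.721, -0.003]
wrist_force: [1.1, 0.3, -0.9]
width: 0.0436
```

```bash
python3 go.py .642,-.0593,.14 .642,-.0593,.034
```

```text
t 4.13 p [0.58   0.0391 0.1397] w 0.0436 F [ 1.1  0.3 -0.9]
jaw deg 92.32
[0.642, -0.0593, 0.14] -> [-10.08   5.79  -0.03]
[0.642, -0.0593, 0.034] -> [-10.05   5.85  10.57]
```

move_arm:
  plan:
    - [[-4,2.3,0],0,180]
    - [[-8,4.6,0],0,180]
    - [[-10.08,5.8,0],0,180]
    - [[-10.08,5.8,0],0,180]
    - [[-10.06,5.83,4],0,180]
    - [[-10.06,5.84,7],0,180]
    - [[-10.06,5.84,9],0,180]
    - [[-10.06,5.84,9],0,180]

```text
t: 4.8
position: [0.639, -0.0589, 0.0448]
ee_rot: [-0.005, 0.693, 0.721, -0.005]
wrist_force: [-0.8, -0.5, -1.1]
width: 0.0439
```

```bash
python3 go.py .642,-.0593,.028
```

```text
t 4.8 p [ 0.639  -0.0589  0.0448] w 0.0439 F [-0.8 -0.5 -1.1]
jaw deg 92.31
[0.642, -0.0593, 0.028] -> [-0.05  0.32  1.68]
```

move_arm:
  plan:
    - [[-0.05,0.3,0.5],0,180]
    - [[-0.05,0.3,1.0],0,180]
    - [[-0.05,0.3,1.4],0,180]
    - [[-0.05,0.3,1.7],0,180]
    - [[-0.05,0.3,1.7],0,180]
    - [[-0.05,0.3,1.7],0,180]

```text
t: 5.3
position: [0.642, -0.0593, 0.0283]
ee_rot: [-0.004, 0.693, 0.721, -0.005]
wrist_force: [-0.2, 0.0, -1.0]
width: 0.0441
```

```bash
python3 go.py .642,-.0593,.0268
```

```text
t 5.3 p [ 0.642  -0.0593  0.0283] w 0.0441 F [-0.2  0.  -1. ]
jaw deg 92.31
[0.642, -0.0593, 0.0268] -> [0.   0.01 0.15]
```

move_arm:
  plan:
    - [[0,0,0.15],0,180]
    - [[0,0,0.15],0,180]
    - [[0,0,0.15],0,90]
    - [[0,0,0.15],0,90]
    - [[0,0,0.15],0,90]
    - [[0,0,0.15],0,90]
    - [[0,0,0.15],0,90]
    - [[0,0,0.15],0,90]

```text
t: 5.97
position: [0.642, -0.0593, 0.0269]
ee_rot: [-0.004, 0.693, 0.721, -0.005]
wrist_force: [-0.2, 0.6, 1.0]
width: 0.0612
```

move_arm:
  plan:
    - [[0,0,-2],0,90]
    - [[0,0,-5],0,90]
    - [[0,0,-9],0,90]
    - [[0,0,-11],0,90]
    - [[0,0,-11],0,60]
    - [[0,0,-11],0,60]

```text
t: 6.47
position: [0.6437, -0.0592, 0.1379]
ee_rot: [-0.003, 0.693, 0.721, -0.005]
wrist_force: [-0.7, 1.0, -0.0]
width: 0.0699
```

```bash
python3 go.py .438,.110,.10 .438,.110,.015; python3 meas.py | grep jars
```

```text
t 6.47 p [ 0.6437 -0.0592  0.1379] w 0.0699 F [-0.7  1.  -0. ]
jaw deg 92.31
[0.438, 0.11, 0.1] -> [ 17.74 -19.83   3.98]
[0.438, 0.11, 0.015] -> [ 17.76 -19.73  12.48]
```

move_arm:
  plan:
    - [[17.74,-19.85,0],0,60]
    - [[17.74,-19.85,0],0,60]
    - [[17.74,-19.85,0],0,60]
    - [[17.74,-19.85,0],0,60]
    - [[17.74,-19.85,0],0,60]
    - [[17.74,-19.85,0],0,40]
    - [[17.74,-19.85,2],0,40]
    - [[17.74,-19.85,3],0,40]

```text
t: 7.18
position: [0.4332, 0.1118, 0.1074]
ee_rot: [-0.006, 0.692, 0.722, -0.007]
wrist_force: [0.7, -0.2, -0.0]
width: 0.0796
```

```bash
python3 go.py .438,.110,.10 .438,.110,.012; python3 meas.py; python3 -c "
from h import *
a,d=read_camera('top'); cv2.imwrite('pics/t2.png',a)"
```

```text
t 7.18 p [0.4332 0.1118 0.1074] w 0.0796 F [ 0.7 -0.2 -0. ]
jaw deg 92.46
[0.438, 0.11, 0.1] -> [-0.2   0.48  0.73]
[0.438, 0.11, 0.012] -> [-0.19  0.64  9.53]
bench z 0.0004
pad [354.2 177.3] 402 [ 0.6462 -0.1461  0.017 ] z 0.0167
pad [245.4 180.1] 405 [0.6343 0.1071 0.017 ] z 0.0167
pad [281.9 179.2] 400 [0.6383 0.0221 0.017 ] z 0.0169
jars [395. 249.] 327 circ 0.4773 -0.225 0.0221 ray [ 0.4768 -0.2238  0.056 ] z 0.0552
jars [325. 258.] 320 circ 0.4563 -0.0754 0.0218 ray [ 0.456  -0.0748  0.056 ] z 0.0552
rjars [318. 172.] 301 circ 0.6413 -0.0576 0.0225 ray [ 0.6409 -0.0576  0.073 ] z 0.0723
```

View pics/t2.png

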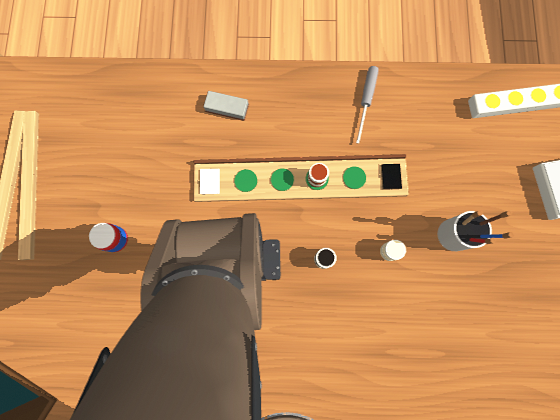

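The picture shows chestnut upright on pad 3 at (172,318), within about 2 mm of centre. The other jars and the mug haven't moved. Next is honey.

move_arm:
  plan:
    - [[-0.2,0.5,2],0,40]
    - [[-0.2,0.55,4.5],0,40]
    - [[-0.2,0.6,7],0,40]
    - [[-0.2,0.62,8.7],0,40]
    - [[-0.2,0.64,9.5],0,40]
    - [[-0.2,0.64,9.5],0,40]
    - [[-0.2,0.64,9.5],0,180]
    - [[-0.2,0.64,9.5],0,180]

```text
t: 7.95
position: [0.4409, 0.1085, 0.0128]
ee_rot: [-0.005, 0.692, 0.722, -0.007]
wrist_force: [-0.9, -0.6, 0.7]
width: 0.0722
```

move_arm:
  plan:
    - [[0,0,0],0,180]
    - [[0,0,0],0,180]
    - [[0,0,0],0,180]
    - [[0,0,0],0,180]
    - [[0,0,0],0,180]
    - [[0,0,0],0,180]
    - [[0,0,0],0,180]
    - [[0,0,0],0,180]

```text
t: 8.62
position: [0.4411, 0.1086, 0.0132]
ee_rot: [-0.005, 0.692, 0.722, -0.006]
wrist_force: [-1.0, -0.1, 7.3]
width: 0.0436
```

```bash
python3 go.py .438,.11,.14 .6383,.0221,.14
```

```text
t 8.62 p [0.4411 0.1086 0.0132] w 0.0436 F [-1.  -0.1  7.3]
jaw deg 92.38
[0.438, 0.11, 0.14] -> [  0.14  -0.51 -12.67]
[0.6383, 0.0221, 0.14] -> [ -9.47  19.14 -12.98]
```

move_arm:
  plan:
    - [[0,0,-3],0,180]
    - [[0,0,-6.5],0,180]
    - [[-1,2,-10],0,180]
    - [[-3,6,-12],0,180]
    - [[-5,10,-12],0,180]
    - [[-7,14,-12],0,180]
    - [[-8.5,17.5,-12.2],0,180]
    - [[-9.47,19.3,-12.2],0,180]

```text
t: 9.28
position: [0.6424, 0.0207, 0.1323]
ee_rot: [-0.005, 0.692, 0.721, -0.006]
wrist_force: [0.3, -0.4, -1.5]
width: 0.0437
```

```bash
python3 go.py .6413,.0221,.045
```

```text
t 9.28 p [0.6424 0.0207 0.1323] w 0.0437 F [ 0.3 -0.4 -1.5]
jaw deg 92.34
[0.6413, 0.0221, 0.045] -> [0.15 0.03 8.73]
```

move_arm:
  plan:
    - [[0.15,0.03,2.5],0,180]
    - [[0.15,0.03,5],0,180]
    - [[0.15,0.03,7.5],0,180]
    - [[0.15,0.03,8.7],0,180]
    - [[0.15,0.03,8.7],0,180]

```text
t: 9.7
position: [0.6397, 0.0221, 0.0425]
ee_rot: [-0.007, 0.692, 0.721, -0.008]
wrist_force: [-0.7, 0.5, -1.1]
width: 0.0433
```

```bash
python3 go.py .6413,.0221,.031
```

```text
t 9.7 p [0.6397 0.0221 0.0425] w 0.0433 F [-0.7  0.5 -1.1]
jaw deg 92.34
[0.6413, 0.0221, 0.031] -> [-0.    0.18  1.14]
```

move_arm:
  plan:
    - [[0,0.1,0.5],0,180]
    - [[0,0.18,0.9],0,180]
    - [[0,0.18,1.2],0,180]
    - [[0,0.18,1.2],0,180]
    - [[0,0.18,1.2],0,90]
    - [[0,0.18,1.2],0,90]
    - [[0,0.18,1.2],0,90]
    - [[0,0.18,1.2],0,90]

```text
t: 10.37
position: [0.6415, 0.0222, 0.0309]
ee_rot: [-0.006, 0.692, 0.721, -0.007]
wrist_force: [0.6, -0.5, 1.1]
width: 0.0601
```

move_arm:
  plan:
    - [[0,0,0],0,90]
    - [[0,0,-2],0,90]
    - [[0,0,-5],0,90]
    - [[0,0,-9],0,90]
    - [[0,0,-11],0,90]
    - [[0,0,-11],0,60]

```text
t: 10.87
position: [0.6456, 0.0223, 0.1461]
ee_rot: [-0.003, 0.692, 0.721, -0.005]
wrist_force: [0.9, -0.3, 0.8]
width: 0.0645
```

```bash
python3 go.py .456,-.075,.14
```

```text
t 10.87 p [0.6456 0.0223 0.1461] w 0.0645 F [ 0.9 -0.3  0.8]
jaw deg 92.35
[0.456, -0.075, 0.14] -> [ -8.94 -19.34   0.85]
```

move_arm:
  plan:
    - [[-8.95,-19.34,0],0,40]
    - [[-8.95,-19.34,0],0,40]
    - [[-8.95,-19.34,0],0,40]
    - [[-8.95,-19.34,0],0,40]
    - [[-8.95,-19.34,0],0,40]
    - [[-8.95,-19.34,2],0,40]
    - [[-8.95,-19.34,4],0,40]
    - [[-8.95,-19.34,4],0,40]

```text
t: 11.53
position: [0.4538, -0.0752, 0.1062]
ee_rot: [-0.005, 0.693, 0.721, -0.006]
wrist_force: [1.0, 0.6, 0.4]
width: 0.0799
```

```bash
python3 meas.py;python3 go.py .456,-.075,.012
```

```text
bench z 0.5975
pad [354.2 177.3] 402 [ 0.6462 -0.1461  0.017 ] z 0.0165
pad [245.3 180.2] 402 [0.6342 0.1073 0.017 ] z 0.0168
rjars [318. 172.] 302 circ 0.6421 -0.0576 0.0223 ray [ 0.641  -0.0576  0.073 ] z 0.0722
rjars [281. 173.] 302 circ 0.6389 0.0234 0.0219 ray [0.6376 0.0236 0.073 ] z 0.0721
t 11.58 p [ 0.4547 -0.0751  0.1074] w 0.08 F [0.3 0.  0.1]
jaw deg 92.31
[0.456, -0.075, 0.012] -> [0.01 0.27 9.54]
```

move_arm:
  plan:
    - [[0,0.15,3],0,40]
    - [[0,0.2,5.5],0,40]
    - [[0,0.22,8],0,40]
    - [[0,0.22,9.3],0,40]
    - [[0,0.22,9.5],0,40]
    - [[0,0.22,9.5],0,40]

```text
t: 12.08
position: [0.4558, -0.0749, 0.0123]
ee_rot: [-0.005, 0.692, 0.721, -0.006]
wrist_force: [0.4, -0.4, 0.6]
width: 0.08
```

```bash
python3 go.py .456,-.075,.012
```

```text
t 12.08 p [ 0.4558 -0.0749  0.0123] w 0.08 F [ 0.4 -0.4  0.6]
jaw deg 92.35
[0.456, -0.075, 0.012] -> [-0.01  0.02  0.03]
```

move_arm:
  plan:
    - [[0,0,0],0,180]
    - [[0,0,0],0,180]
    - [[0,0,0],0,180]
    - [[0,0,0],0,180]
    - [[0,0,0],0,180]
    - [[0,0,0],0,180]
    - [[0,0,0],0,180]
    - [[0,0,0],0,180]

```text
t: 12.75
position: [0.4559, -0.075, 0.0126]
ee_rot: [-0.005, 0.692, 0.721, -0.006]
wrist_force: [-1.0, -0.7, 6.8]
width: 0.0437
```

```bash
python3 go.py .6462,-.1461,.14
```

```text
t 12.75 p [ 0.4559 -0.075   0.0126] w 0.0437 F [-1.  -0.7  6.8]
jaw deg 92.34
[0.6462, -0.1461, 0.14] -> [ -7.89  18.53 -13.02]
```

move_arm:
  plan:
    - [[0,0,-3],0,180]
    - [[0,0,-6.5],0,180]
    - [[-1,2,-10],0,180]
    - [[-3,6,-12.5],0,180]
    - [[-5,10,-12.5],0,180]
    - [[-6.5,14,-12.5],0,180]
    - [[-7.6,17,-12.5],0,180]
    - [[-7.9,18.55,-12.5],0,180]

```text
t: 13.42
position: [0.6498, -0.148, 0.1346]
ee_rot: [-0.004, 0.693, 0.721, -0.005]
wrist_force: [-0.1, 0.5, -1.4]
width: 0.0437
```

```bash
python3 go.py .6462,-.1461,.045
```

```text
t 13.42 p [ 0.6498 -0.148   0.1346] w 0.0437 F [-0.1  0.5 -1.4]
jaw deg 92.3
[0.6462, -0.1461, 0.045] -> [ 0.22 -0.23  8.97]
```

move_arm:
  plan:
    - [[0.2,-0.15,2],0,180]
    - [[0.2,-0.15,5],0,180]
    - [[0.2,-0.15,7.5],0,180]
    - [[0.2,-0.15,8.7],0,180]
    - [[0.2,-0.15,8.8],0,180]
    - [[0.2,-0.15,8.8],0,180]

```text
t: 13.92
position: [0.6471, -0.1463, 0.0466]
ee_rot: [-0.004, 0.693, 0.721, -0.005]
wrist_force: [-0.5, -0.4, -0.2]
width: 0.0436
```

```bash
python3 go.py .6462,-.1461,.030
```

```text
t 13.92 p [ 0.6471 -0.1463  0.0466] w 0.0436 F [-0.5 -0.4 -0.2]
jaw deg 92.29
[0.6462, -0.1461, 0.03] -> [ 0.02 -0.06  1.66]
```

move_arm:
  plan:
    - [[0.02,-0.05,0.6],0,180]
    - [[0.02,-0.05,1.2],0,180]
    - [[0.02,-0.05,1.7],0,180]
    - [[0.02,-0.05,1.7],0,180]
    - [[0.02,-0.05,1.7],0,90]
    - [[0.02,-0.05,1.7],0,90]
    - [[0.02,-0.05,1.7],0,90]
    - [[0.02,-0.05,1.7],0,90]

```text
t: 14.58
position: [0.6464, -0.1461, 0.0298]
ee_rot: [-0.004, 0.693, 0.721, -0.005]
wrist_force: [-0.1, 0.3, 0.4]
width: 0.0602
```

move_arm:
  plan:
    - [[0,0,0],0,90]
    - [[0,0,-2],0,90]
    - [[0,0,-5],0,90]
    - [[0,0,-9],0,90]
    - [[0,0,-12],7,90]
    - [[0,0,-12],14,60]
    - [[0,0,-12],21,40]
    - [[0,0,-12],28,40]

```text
t: 15.25
position: [0.6481, -0.1459, 0.1508]
ee_rot: [-0.002, 0.848, 0.53, -0.006]
wrist_force: [-0.5, 0.5, -0.8]
width: 0.0761
```

move_arm:
  plan:
    - [[0,0,0],7,40]
    - [[0,0,0],14,40]
    - [[0,0,0],20,40]
    - [[0,0,0],20,40]

```text
t: 15.58
position: [0.6481, -0.1459, 0.1508]
ee_rot: [-0.001, 0.928, 0.372, -0.006]
wrist_force: [-0.3, 0.3, -1.0]
width: 0.08
```

```bash
python3 go.py .477,-.2245,.14
```

```text
t 15.58 p [ 0.6481 -0.1459  0.1508] w 0.08 F [-0.3  0.3 -1. ]
jaw deg 43.68
[0.477, -0.2245, 0.14] -> [-17.79  -6.12   1.31]
```

move_arm:
  plan:
    - [[-17.8,-6.1,0],0,40]
    - [[-17.8,-6.1,0],0,40]
    - [[-17.8,-6.1,0],0,40]
    - [[-17.8,-6.1,0],0,40]
    - [[-17.8,-6.1,0],0,40]
    - [[-17.8,-6.1,1],0,40]
    - [[-17.8,-6.1,1],0,40]

```text
t: 16.17
position: [0.4763, -0.2251, 0.1425]
ee_rot: [-0.002, 0.928, 0.372, -0.006]
wrist_force: [0.4, -0.6, 0.9]
width: 0.0802
```

```bash
python3 - <<'E'
from h import *
a,d=read_camera("wrist"); cv2.imwrite("pics/w2.png",a)
a,d=read_camera("scene"); cv2.imwrite("pics/s2.png",a)
E
python3 go.py .477,-.2245,.012; python3 meas.py
```

```text
t 16.27 p [ 0.4778 -0.2246  0.143 ] w 0.0803 F [ 0.8 -0.1  0.4]
jaw deg 43.78
[0.477, -0.2245, 0.012] -> [ 0.09  0.03 13.1 ]
bench z 0.7411
pad [245.3 180.2] 401 [0.6342 0.1073 0.017 ] z 0.0167
jars [393. 249.] 270 circ 0.4771 -0.225 0.0219 ray [ 0.4775 -0.2207  0.056 ] z 0.0551
rjars [318. 172.] 304 circ 0.642 -0.0578 0.0222 ray [ 0.6409 -0.0575  0.073 ] z 0.072
rjars [358. 171.] 304 circ 0.6463 -0.1443 0.0217 ray [ 0.6452 -0.1438  0.073 ] z 0.0722
rjars [281. 173.] 300 circ 0.6384 0.0239 0.0222 ray [0.6378 0.0236 0.073 ] z 0.0723
```

View pics/w2.png

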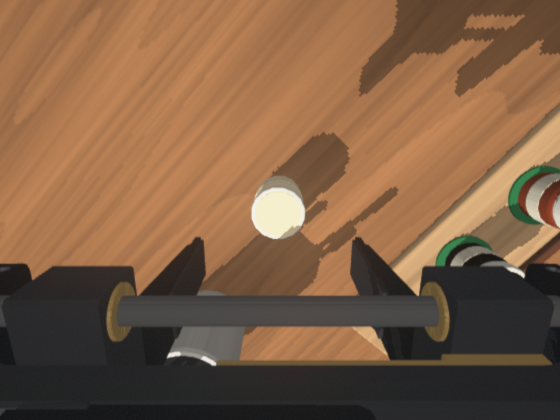

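View pics/s2.png

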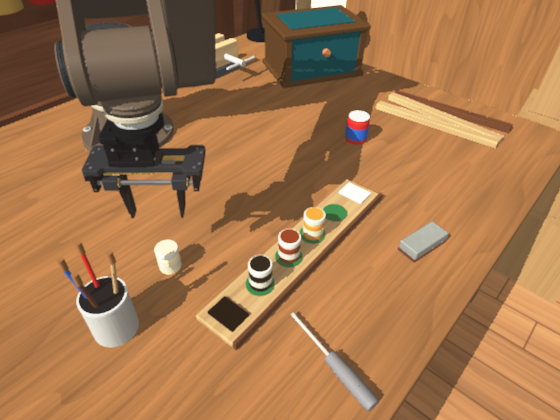

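The pictures show ivory between the fingers, the three placed jars standing on their pads in the right order, and the mug well to the tool's side with about 5 cm to spare. I'll descend on ivory.

move_arm:
  plan:
    - [[0.08,0.03,3],0,40]
    - [[0.08,0.03,6],0,40]
    - [[0.08,0.03,9],0,40]
    - [[0.08,0.03,11.5],0,40]
    - [[0.08,0.03,12.8],0,40]
    - [[0.08,0.03,13.1],0,40]
    - [[0.08,0.03,13.1],0,40]

```text
t: 16.9
position: [0.4776, -0.2238, 0.0113]
ee_rot: [-0.002, 0.928, 0.374, -0.007]
wrist_force: [-0.3, -0.5, 0.5]
width: 0.0801
```

```bash
python3 go.py .477,-.2245,.012
```

```text
t 16.9 p [ 0.4776 -0.2238  0.0113] w 0.0801 F [-0.3 -0.5  0.5]
jaw deg 43.9
[0.477, -0.2245, 0.012] -> [-0.09  0.   -0.07]
```

move_arm:
  plan:
    - [[-0.09,0,0],0,180]
    - [[-0.09,0,0],0,180]
    - [[-0.09,0,0],0,180]
    - [[-0.09,0,0],0,180]
    - [[-0.09,0,0],0,180]
    - [[-0.09,0,0],0,180]
    - [[-0.09,0,0],0,180]
    - [[-0.09,0,0],0,180]

```text
t: 17.57
position: [0.4771, -0.2246, 0.0116]
ee_rot: [-0.002, 0.928, 0.374, -0.006]
wrist_force: [-1.7, 0.3, 6.0]
width: 0.0434
```

move_arm:
  plan:
    - [[0,0,-3],0,180]
    - [[0,0,-6],0,180]
    - [[0,0,-9],0,180]
    - [[0,0,-12],0,180]
    - [[0,0,-13.5],0,180]
    - [[0,0,-13.5],0,180]

```text
t: 18.07
position: [0.48, -0.2249, 0.1497]
ee_rot: [0.0, 0.928, 0.374, -0.005]
wrist_force: [-0.4, 0.2, -0.9]
width: 0.0436
```

```bash
python3 go.py .6343,.1071,.145
```

```text
t 18.07 p [ 0.48   -0.2249  0.1497] w 0.0436 F [-0.4  0.2 -0.9]
jaw deg 43.89
[0.6343, 0.1071, 0.145] -> [ 34.15 -13.23   0.19]
```

move_arm:
  plan:
    - [[34.1,-13.2,0],0,180]
    - [[34.1,-13.2,0],0,180]
    - [[34.1,-13.2,0],0,180]
    - [[34.1,-13.2,0],0,180]
    - [[34.1,-13.2,0],0,180]
    - [[34.1,-13.2,0],0,180]
    - [[34.1,-13.2,0],0,180]
    - [[34.1,-13.2,0],0,180]

```text
t: 18.73
position: [0.6204, 0.0795, 0.1451]
ee_rot: [0.0, 0.928, 0.374, -0.006]
wrist_force: [0.5, -0.2, -1.1]
width: 0.0433
```

```bash
python3 go.py .6343,.1071,.145
```

```text
t 18.73 p [0.6204 0.0795 0.1451] w 0.0433 F [ 0.5 -0.2 -1.1]
jaw deg 43.9
[0.6343, 0.1071, 0.145] -> [ 2.91 -1.02 -0.02]
```

move_arm:
  plan:
    - [[2.9,-1.0,0],0,180]
    - [[2.9,-1.0,0],0,180]
    - [[2.9,-1.0,3],0,180]
    - [[2.9,-1.0,6],0,180]
    - [[2.9,-1.0,8.5],0,180]
    - [[2.9,-1.0,9.8],0,180]
    - [[2.9,-1.0,9.8],0,180]
    - [[2.9,-1.0,9.8],0,180]

```text
t: 19.4
position: [0.6331, 0.1062, 0.0463]
ee_rot: [-0.0, 0.928, 0.374, -0.007]
wrist_force: [0.7, -0.6, -1.1]
width: 0.0434
```

```bash
python3 go.py .6343,.1071,.0288
```

```text
t 19.4 p [0.6331 0.1062 0.0463] w 0.0434 F [ 0.7 -0.6 -1.1]
jaw deg 43.88
[0.6343, 0.1071, 0.0288] -> [0.17 0.02 1.75]
```

move_arm:
  plan:
    - [[0.15,0,0.6],0,180]
    - [[0.15,0,1.2],0,180]
    - [[0.15,0,1.75],0,180]
    - [[0.15,0,1.75],0,180]
    - [[0.15,0,1.75],0,90]
    - [[0.15,0,1.75],0,90]
    - [[0.15,0,1.75],0,90]
    - [[0.15,0,1.75],0,90]

```text
t: 20.07
position: [0.6341, 0.1071, 0.029]
ee_rot: [-0.0, 0.928, 0.374, -0.006]
wrist_force: [-0.8, -0.2, -0.2]
width: 0.06
```

move_arm:
  plan:
    - [[0,0,0],0,90]
    - [[0,0,-2],0,90]
    - [[0,0,-5],0,90]
    - [[0,0,-9],0,90]
    - [[0,0,-13],0,90]
    - [[0,-4,-16],0,90]
    - [[0,-8,-17],0,90]
    - [[0,-12,-17],0,90]

```text
t: 20.73
position: [0.5569, 0.1909, 0.2023]
ee_rot: [0.0, 0.928, 0.373, -0.004]
wrist_force: [0.4, 0.7, -0.2]
width: 0.0619
```

```bash
python3 go.py; python3 meas.py
python3 - <<'E'
from h import *
a,d=read_camera("scene"); cv2.imwrite("pics/s3.png",a)
a,d=read_camera("top"); cv2.imwrite("pics/t3.png",a)
E
```

```text
t 20.73 p [0.5569 0.1909 0.2023] w 0.0619 F [ 0.4  0.7 -0.2]
jaw deg 43.78
bench z -0.0005
rjars [318. 172.] 306 circ 0.6418 -0.0576 0.0223 ray [ 0.6408 -0.0576  0.073 ] z 0.0722
rjars [358. 171.] 304 circ 0.6463 -0.1443 0.0217 ray [ 0.6454 -0.1438  0.073 ] z 0.0723
rjars [243. 174.] 301 circ 0.6347 0.1068 0.0219 ray [0.6336 0.1068 0.073 ] z 0.0724
rjars [281. 173.] 297 circ 0.6386 0.0236 0.0217 ray [0.6378 0.0236 0.073 ] z 0.0723
```

View pics/s3.png

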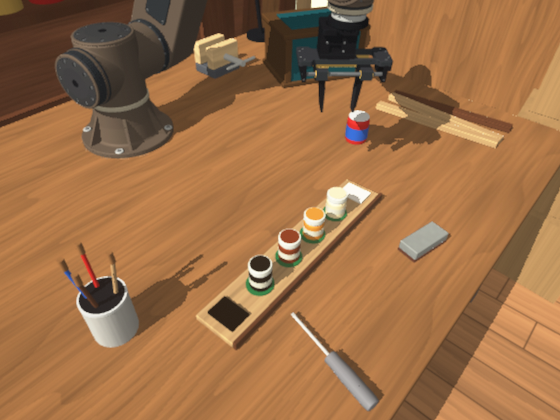

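View pics/t3.png

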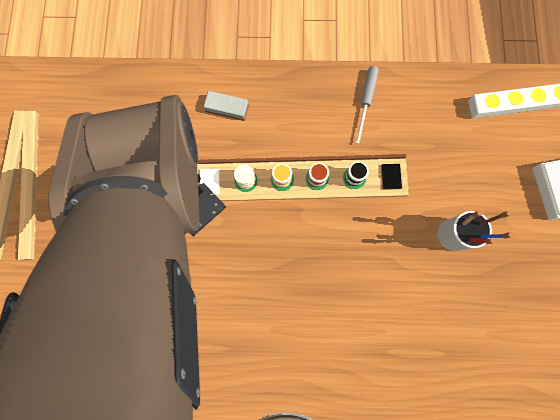

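All four jars stand on their pads in order, within about 2 mm. The mug is unmoved and the arm is clear, so I'm handing in.

```bash
python3 -c "
from h import *
print(ctrl.close_job(), ctrl.state()['t'])"
```

```text
the job is handed in; nothing more can be done
the job is handed in; nothing more can be done
```

All four jars are standing on their felt pads in order from the white tile: ivory, honey, chestnut, ebony. I handed the job in at about 21 s of the 93 s allowed; it gives no verdict.

- **Jar placement:** the last overhead measurement put every jar about 2 mm or less from its pad centre. Lid heights read 72 to 72.4 mm, against the 73 mm expected, so the jars are seated and upright.
- **Mug and arm:** in the last pictures the mug looks the same as in the first ones; I did not measure its position. The arm was clear of everything, and no jar was tipped.
- **Deviations:** two grasps were a few millimetres off. I re-centred before gripping chestnut, and allowed for the 3 mm offset when placing honey. No final check failed or disagreed.

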